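Load the drill jig and hook its bush plate down

TASK

Load the blue drill jig: push the square blank along the apron and over the lip so that it drops flat into the nest, then hook the loose bush plate on the stud (tail down, oblong eye past the wide head) and level it on the cheeks, nose between the two guide pins, tail bar close up to the stud's neck so that the bush is over the blank's red centre mark. Then swing the latch fully across the nose, and leave the caliper, the oil bottle and the side cutters alone.

Things in the scene. Friction and masses are not known exactly. Their poses are not given: they have to be found in the camera images.
- jig: Blue drill jig fixed to the bench. Origin on the bench under the nest's centre; +x = loading direction (apron to nest), +y = from latch to stud, z up. In mm in this frame: casting x -52..52, y -76..104, 12 high, four 19 high screws at its corners; apron x -106..-50, top z 16; two cheeks (y +-34..42, top z 22) run beside apron and nest from x -104.
- nest (a point): Centre of the nest floor, at jig (0, 0, 12) mm, axes as the jig's. The nest is 68 x 68 mm, from jig x -34 to 34 and y -34 to 34, closed by a back stop (top z 22) at x 34, the cheeks, and the lip at x -34.
- lip (a point): Middle of the lip's crest, at jig (-37, 0, 20) mm. The lip is a ramp from apron level (z 16) at jig x -52 up to z 20 at x -40, level to x -34, then a sheer 8 mm drop to the nest floor.
- pins (a point): Midpoint between the two guide pins on the latch-side cheek, at cheek top level: jig (0, -38, 22) mm, axes as the jig's. The pins are 8 mm across with tapered tops, stand at jig x -16.5 and 16.5 (25 mm free between them) and reach z 35.
- stud (a point): T-head stud: point on its axis at the underside of the head, jig (0, 70, 35) mm, axes as the jig's. Round neck 12 mm across (a flat flange 26 across below z 14); the head is a dark bar 46 mm long in jig y (47 to 93), 16 wide in jig x, from z 35 to z 42.
- bush_plate: Aluminium plate 148 x 44 x 6 mm, 0.18 to 0.29 kg, with an upright black grip; lies flat on the bench, grip up. Origin: its underside, below the middle of the grip; +x along the plate to the nose, z up. To be fitted with its +x along the jig's -y; level and with the tail bar touching the neck, its origin is at jig (0, 22, 22) mm.
- grip (a point): Middle of the plate's upright grip, plate (0, 0, 30) mm. The grip is 21 mm long (plate x -11..10), 14 mm thick (plate y -7..7) and reaches z 46; the pad round its foot, 24 x 20 mm, reaches z 9.
- eye (a point): Centre of the plate's oblong eye at the underside, plate (-34, 0, 0) mm. The eye is 40 mm long (plate x -54..-14), 24 wide, its corners cut by 4 mm, right through. It cannot pass the 46 mm head level; it does with the nose raised about 30 degrees, the tail bar going under the head's outer (jig +y) end first, then in to the neck.
- tail (a point): Middle of the inner edge of the tail bar at the underside, plate (-54, 0, 0) mm. The bar reaches from here 14 mm to the plate's end at x -68 and is 44 mm wide, 6 thick.
- bush (a point): Centre of the dark steel drill bush at the plate's underside, plate (22, 0, 0) mm; the bush is 21 mm across and reaches z 11.
- nose (a point): Tip of the nose at its underside, plate (80, 0, 0) mm. The nose is a tongue 20 mm wide from plate x 54 to 80.
- blank: Square aluminium blank 64 x 64 x 10 mm, 0.08 to 0.17 kg, red centre mark and four dark spots on top. Origin: centre of its underside. It starts flat on the apron (its rear edge sticks out over the apron's end), between the cheeks (2 mm clear each side), square to the jig. In the nest its top is level with the cheeks (jig z 22).
- latch (a joint): Swing latch, rad: 0 = arm points to jig -y (open), growing clockwise seen from above, 1.57 = arm points to jig -x across the plate's nose, stop at 1.6. Starts at 0.4 to 0.8, turns with light friction (0.05 N m) and stays where left. Arm 50 mm long, 12 wide, from jig z 30 to 36.
- latch_pivot (a point): Pivot of the latch at the underside of its arm, jig (32, -50, 30) mm; the axis is vertical.
- latch_pin (a point): Brass thumb pin on the latch arm, 10 mm across, from jig z 36 to z 64, 42 mm from the pivot; this point is on its axis at z 54.
- caliper: Steel vernier caliper, 69 x 204 x 11 mm, on the bench; leave alone. Origin: centre of its underside.
- oil_bottle: Small brown dropper bottle, 33 mm across, 102 high, standing; leave alone. Origin: centre of its underside.
- side_cutters: Blue-handled side cutters, 59 x 145 x 12 mm, lying on the bench; leave alone. Origin: centre of its underside.

How it is judged:
By the outcome, as a careful person would: the job done as asked, in the order asked, and still so for the second after the job is handed in, with the robot touching nothing.
It also fails if it takes over 59 s, if anything falls off the work surface, if the arm or the gripper's body presses on something with over 40 N, if the wrist force passes 120 N, or if a joint passes its speed limit or range.

ROBOT

A 6-joint arm with a two-finger parallel gripper is mounted at the origin on a cart in front of the work surface, level with it; the furniture and walls round the work are solid. World frame = base frame: x ahead of the robot, y to its left, z up, the work surface at z = 0. Lengths are in m, angles in rad, forces in N, time in s.
With the tool pointing down it reaches from about 0.375 to 0.9 m from the base axis. Payload 3.1 kg.
Tool frame: the origin (TCP) lies between the finger pads; the fingertips stand manip.finger_overhang ahead of it and the grasp point (between the pads) lies 5 mm behind it (manip.finger_overhang is the distance from the TCP to the fingertips, in m); z points along the fingers, y is the line along which they close (so a half turn about z gives the same grasp; the last joint's range is limited). The gripper opens to 85 mm and grips with 20 to 120 N. Pads are 22 mm wide; open, the fingers measure 114 mm over their backs; the gripper's body (76 mm by 85 mm) begins 54 mm behind the grasp point. The pads swing forward as they close: fully open they stand 13 mm farther back than shut.
Start: joints at [1.008, 0.527, 1.433, -0, 1.181, -0.178], TCP at [0.235, 0.579, 0.245] pointing down, gripper open.
Joint ranges: [-3.08, 3.08], [-0.75, 2.2], [0.22, 2.44], [-1.43, 4.57], [0, 2.65], [-2.85, 2.85]. Speed limits (rad/s): [2.79, 2.79, 3.14, 3.14, 3.14, 3.14].

INTERFACE

Orientations are given as a unit quaternion [x, y, z, w].
In Python, from station import manip gives the robot as it stands.
- The arm moves only by the tool drive_tool, never from a script. Its argument "plan" is a list of rows, each a list of 7 numbers: the shift along the tool's x, y, z in m, then the turn, a rotation vector about the tool's x, y, z in degrees, then the opening, from -1 (shut) to 1 (fully open). In form: [[x, y, z, wx, wy, wz, gripper], ...]. A call has 1 to 10 rows; each row shifts and turns the commanded pose from where the row before left it, along the tool's axes as they then stand; what a row does not reach is not made up. A row lasts 1/10 s, in which the tool goes at most 50 mm and 8.59 degrees, less where a joint would pass 70% of its speed; a pose out of reach is approached as far as the arm can. A call is refused whole if a number of a shift passes 0.05 or a number of a turn 8.59, either way. A call with a gripper value outside its range is refused whole. The fingers move at their own pace and stop on an object; "newtons" is the grip in N (left out, the last holds). Time passes only in rows, so rows that do not move let the fingers close. It gives the time, the measured TCP pose, the force, the opening and the grip force at its end, in the units of the state.
- manip.sense(): the state, without advancing time (a new reading comes with each control period).
- manip.snapshot(name): name is "scene" or "side" or "wrist"; returns a dict with "image" (384x512x3 uint8, red, green, blue), "z_map" (384x512 float32, m along the optical axis (not along the pixel's ray), 0 where there is no reading), "fov_y" (degrees; the focal length in pixels is half the picture's height over the tangent of half this angle, whatever the lens; pixels are square), "cx", "cy" (the principal point, pixels), "extrinsics" (4x4, takes a point from camera to world coordinates); the wrist camera has in their place "mount" (4x4, takes a point from camera to tool coordinates, whose origin is the TCP and whose axes are the flange's). Camera axes: x right, y up, looking along -z (the intrinsics and any distortion apply to the point x, -y, -z); pixel columns grow to the right and rows downward; lengths in m; the calibration is good to about 2 mm. A picture is of the moment at which its call begins: read the wrist's pose just before it.
- manip.sign_off(): hands the job in; it is judged then, once.
The state is a dict: "t": time; "q": joint angles; "qd": joint speeds; "tau": joint torques, N m; "tcp_pos": TCP position; "tool_rot": TCP orientation; "force": force on the tool from outside, world axes, zero at the start; "ft_torque": the same for the moment, N m; "finger_gap": opening from 0.0 (shut) to 1.0 (fully open); "gripper_force": force on a finger pad.
Only numpy, scipy, OpenCV 4.12 (cv2) and the standard library are available. Lean on these libraries where they do the work, as an engineer would, in place of code of your own. Each camera call takes 0.05 s, during which the arm holds its last target. There are 200 camera calls.

## Working session

There is one attempt and no reset: what is moved stays moved. The work goes in short steps, Python scripts to look and compute and a tool call to move; the robot and the scene stay as the last step left them, time stands still between calls to the robot, and variables do not carry over. Pictures are saved under pics/ and viewed, at most 10 in all, crops included, and the job is handed in when it is done.

Besides the shell and the picture viewer there is one more tool, called after "Emit:" as a command line: name --pt "numbers of a row" for each row, then --argument value for the rest. drive_tool: Moves the arm, as the interface text tells. Its arguments: {"type":"object","properties":{"plan":{"type":"array"},"newtons":{"type":"number"}},"required":["plan"]}

```bash
ls; mkdir -p pics
cat > h.py <<'E'
import numpy as np, cv2
from station import manip
from scipy.spatial.transform import Rotation as R
def pose():
    s=manip.sense(); T=np.eye(4); T[:3,:3]=R.from_quat(s['tool_rot']).as_matrix(); T[:3,3]=s['tcp_pos']; return T
def snap(n):
    T=pose(); d=manip.snapshot(n)
    d['E']=np.array(d['extrinsics']) if 'extrinsics' in d else T@np.array(d['mount'])
    d['f']=d['image'].shape[0]/2/np.tan(np.radians(d['fov_y'])/2)
    return d
def ray(d,u,v):
    r=np.array([(u-d['cx'])/d['f'],-(v-d['cy'])/d['f'],-1.]); return d['E'][:3,3],d['E'][:3,:3]@r
def onz(d,u,v,z):
    o,r=ray(d,u,v); return o+r*(z-o[2])/r[2]
def cloud(d):
    v,u=np.mgrid[:d['image'].shape[0],:d['image'].shape[1]]; z=d['z_map']
    P=np.stack([(u-d['cx'])/d['f']*z,-(v-d['cy'])/d['f']*z,-z],-1)
    return P@d['E'][:3,:3].T+d['E'][:3,3]
def proj(d,p):
    c=np.linalg.inv(d['E'])@np.append(p,1); return d['cx']-d['f']*c[0]/c[2], d['cy']+d['f']*c[1]/c[2]
def save(d,n): cv2.imwrite('pics/'+n+'.png',cv2.cvtColor(d['image'],cv2.COLOR_RGB2BGR))
E
python3 - <<'E'
from h import *
print(manip.finger_overhang); s=manip.sense(); print({k:np.round(v,3) for k,v in s.items()})
a=snap('scene');b=snap('side');w=snap('wrist')
for d in (a,b,w): print({k:v for k,v in d.items() if k not in('image','z_map','E')})
im=np.hstack([a['image'],b['image']]); 
save(w,'w0'); save(a,'a0'); save(b,'b0')
E
```

```text
pics
0.014
{'t': np.float64(0.0), 'q': array([ 1.007,  0.528,  1.434,  0.   ,  1.181, -0.178]), 'qd': array([ 0.   ,  0.001, -0.   ,  0.001,  0.   , -0.001]), 'tau': array([-1.0000e-03, -4.4236e+01, -1.7802e+01, -0.0000e+00,  9.0000e-03,
        0.0000e+00]), 'tcp_pos': array([0.234, 0.579, 0.244]), 'tool_rot': array([ 0.191,  0.982, -0.001, -0.   ]), 'force': array([0.518, 0.775, 0.522]), 'ft_torque': array([ 0.022, -0.021,  0.034]), 'gripper_force': np.float64(0.0), 'finger_gap': np.float64(1.0)}
{'fov_y': 44.8208913258715, 'cx': 255.3174467076861, 'cy': 188.85354616107756, 'extrinsics': array([[ 0.8788185 ,  0.34343466, -0.3312562 , -0.02089219],
       [-0.47701643,  0.64914908, -0.59250384, -1.05841511],
       [ 0.0115483 ,  0.67871799,  0.73430819,  1.20579301],
       [ 0.        ,  0.        ,  0.        ,  1.        ]]), 'f': np.float64(465.5859748662619)}
{'fov_y': 44.00957093108881, 'cx': 258.73375250808584, 'cy': 190.158484580402, 'extrinsics': array([[-9.99966069e-01,  1.71266286e-04,  8.23599836e-03,
         5.22678061e-01],
       [ 7.50995469e-03, -3.91930253e-01,  9.19964280e-01,
         1.15229721e+00],
       [ 3.38549579e-03,  9.19994917e-01,  3.91915669e-01,
         6.25113984e-01],
       [ 0.00000000e+00,  0.00000000e+00,  0.00000000e+00,
         1.00000000e+00]]), 'f': np.float64(475.1024242832867)}
{'fov_y': 71.83868230399078, 'cx': 253.88035955191964, 'cy': 191.11531595155435, 'mount': array([[-6.07204667e-04,  9.54274033e-01,  2.98932604e-01,
         7.66874036e-02],
       [ 9.99999535e-01,  8.03401535e-04, -5.33434077e-04,
        -2.54836487e-04],
       [-7.49205201e-04,  2.98932141e-01, -9.54274077e-01,
        -1.29386612e-01],
       [ 0.00000000e+00,  0.00000000e+00,  0.00000000e+00,
         1.00000000e+00]]), 'f': np.float64(265.0491839265976)}
```

View pics/a0.png

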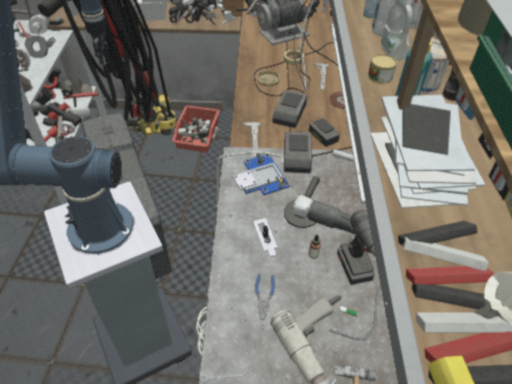

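View pics/b0.png

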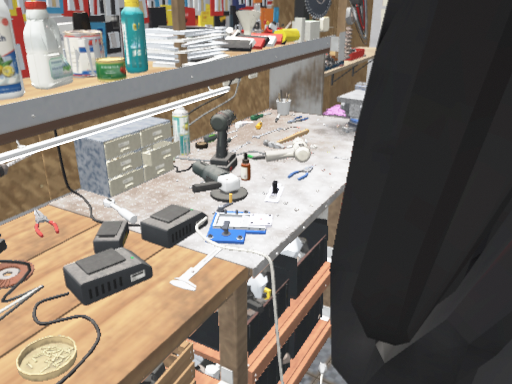

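The scene view shows the jig at about (262,175), the plate with its grip at (265,235), the cutters at (264,288), the bottle at (315,246) and the caliper at (253,133). The side view shows the jig at (240,225) and the plate at (274,192). Next I locate them and check the wrist picture.

Run:
```python
from h import *
a=snap('scene')
for n,u,v,z in [('jig',262,175,.015),('plate',265,232,0.006),('nose?',258,220,0),('end?',272,250,0),('cutters',264,288,.01),('bottle',315,256,0),('caliper',253,135,0),('bench corner',222,150,0)]:
    print(n,onz(a,u,v,z).round(3))
P=cloud(a); print(P[175,262],P[235,272],P[300,240])
cv2.imwrite('pics/ac.png',cv2.resize(cv2.cvtColor(a['image'][140:270,210:340],cv2.COLOR_RGB2BGR),(600,600),interpolation=cv2.INTER_CUBIC))
```

```text
jig [ 0.57  -0.049  0.015]
plate [ 0.457 -0.272  0.006]
nose? [ 0.464 -0.213  0.   ]
end? [ 0.444 -0.34   0.   ]
cutters [ 0.353 -0.452  0.01 ]
bottle [ 0.552 -0.423  0.   ]
caliper [0.653 0.173 0.   ]
bench corner [0.507 0.151 0.   ]
[ 0.57108151 -0.04700802  0.0122    ] [ 0.47189247 -0.29223441  0.00471347] [ 2.75372916e-01 -4.49059277e-01  1.84245836e-04]
```

View pics/ac.png

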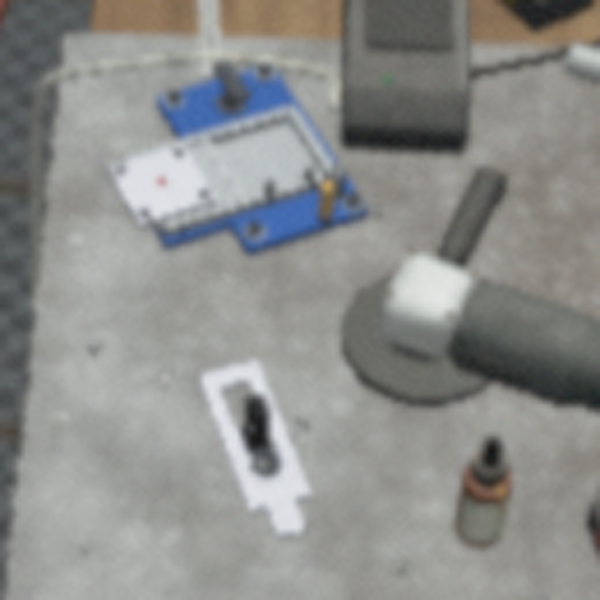

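View pics/w0.png

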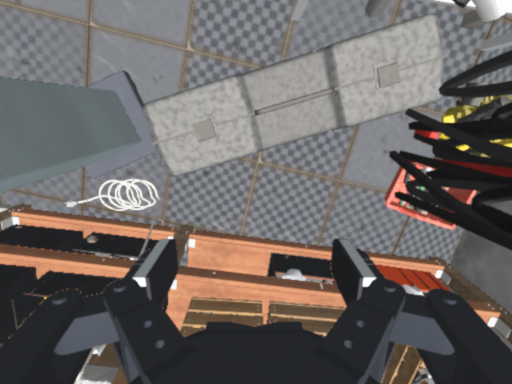

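The crop shows the blank with its red mark at crop (162,182), the stud at (232,85) and the latch pin at (327,198). The plate's grip is at (257,420), its tail is up and its nose is at (288,525). The wrist view shows only floor so far. I'll move the arm over the jig for a wrist look.

Emit:
drive_tool --pt "-0.035 -0.031 0 0 0 0 1" --pt "-0.035 -0.031 0 0 0 0 1" --pt "-0.035 -0.031 0 0 0 0 1" --pt "-0.035 -0.031 0 0 0 0 1" --pt "-0.035 -0.031 0 0 0 0 1" --pt "-0.035 -0.031 0 0 0 0 1" --pt "-0.035 -0.031 0 0 0 0 1" --pt "-0.035 -0.031 0 0 0 0 1" --pt "-0.035 -0.031 0 0 0 0 1" --pt "-0.035 -0.031 0 0 0 0 1"

```text
t: 1.2
tcp_pos: [0.4431, 0.1588, 0.2454]
tool_rot: [0.191, 0.982, 0.0, 0.0]
force: [0.4, 0.3, 0.8]
finger_gap: 0.998
gripper_force: 0.0
```

Emit:
drive_tool --pt "-0.035 -0.031 0 0 0 0 -1" --pt "-0.035 -0.031 0 0 0 0 -1" --pt "-0.035 -0.031 0 0 0 0 -1" --pt "-0.035 -0.031 0 0 0 0 -1" --pt "-0.035 -0.031 -0.03 0 0 0 -1" --pt "0 0 0 0 0 8.5 -1" --pt "0 0 0 0 0 8.5 -1" --pt "0 0 0 0 0 8.5 -1" --pt "0 0 0 0 0 8.5 -1" --pt "0 0 0 0 0 8.5 -1"

```text
t: 2.2
tcp_pos: [0.5444, -0.0446, 0.2721]
tool_rot: [0.537, 0.844, -0.0, -0.0]
force: [-0.2, -0.2, 1.4]
finger_gap: -0.001
gripper_force: 0.0
```

Run:
```python
from h import *
w=snap('wrist'); save(w,'w1'); print(pose().round(3), manip.sense()['t'])
np.savez('w1.npz',**{k:v for k,v in w.items()})
```

```text
[[-0.421  0.907 -0.     0.544]
 [ 0.907  0.421  0.    -0.045]
 [ 0.    -0.    -1.     0.272]
 [ 0.     0.     0.     1.   ]] 2.25
```

View pics/w1.png

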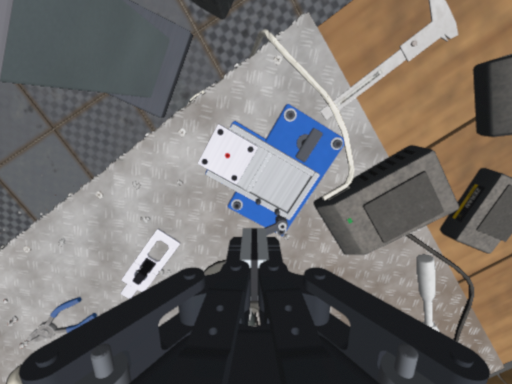

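The wrist view shows the jig well: red mark (228,155), screws (290,115), (336,143), (236,204) and (283,226), stud head (308,143), latch pin near (283,228). The plate's grip is at (148,266) and the cutters are at lower left. Next I fit the jig and plate poses.

```bash
cat >> h.py <<'E'
def mask(d,lo,hi):
    return cv2.inRange(cv2.cvtColor(d['image'],cv2.COLOR_RGB2HSV),lo,hi)
def blobs(m,amin=4):
    n,l,s,c=cv2.connectedComponentsWithStats(m); return [(c[i].round(1),s[i,4]) for i in range(1,n) if s[i,4]>=amin]
def jigfit(d):
    m=mask(d,(100,120,60),(125,255,255)); P=cloud(d)
    n,l,s,c=cv2.connectedComponentsWithStats(cv2.morphologyEx(m,cv2.MORPH_CLOSE,np.ones((3,3))))
    i=1+np.argmax(s[1:,4]); v,u=np.nonzero((l==i)&(m>0)); Z=P[v,u,2]
    print('blue z',np.percentile(Z,[10,50,90]).round(4))
    o=[onz(d,a,b,.012)[:2] for a,b in zip(u,v)]
    r=cv2.minAreaRect(np.array(o,np.float32)); return r
E
python3 - <<'E'
from h import *
w=dict(np.load('w1.npz'))
r=jigfit(w); print(r); print(cv2.boxPoints(r).round(4))
red=mask(w,(0,120,100),(8,255,255))|mask(w,(172,120,100),(180,255,255))
for c,a in blobs(red): print('red',c,a,onz(w,*c,.026).round(4))
sc=[onz(w,*p,.019)[:2].round(4) for p in [(290,115),(336,143),(236,204),(283,226)]]; print('screws',sc,np.mean(sc,0))
print('stud',onz(w,308,143,.042).round(4)); print('grip',onz(w,148,266,.046))
P=cloud(w)
for u,v in [(228,160),(290,175),(308,143),(270,210),(280,60),(210,300)]: print(u,v,P[v,u].round(4))
cv2.imwrite('pics/w1c.png',np.hstack([cv2.resize(cv2.cvtColor(w['image'][y:y+130,x:x+130],cv2.COLOR_RGB2BGR),(400,400),interpolation=cv2.INTER_CUBIC) for x,y in ((105,190),(215,100))]))
E
```

```text
blue z [0.0117 0.0129 0.014 ]
((0.6039361953735352, -0.008759185671806335), (0.12966029345989227, 0.18305522203445435), 52.84979248046875)
[[ 0.4918 -0.0052]
 [ 0.6377 -0.1157]
 [ 0.716  -0.0124]
 [ 0.5701  0.0982]]
red [227.4 155.4] 13 [ 0.5047 -0.0495  0.026 ]
screws [array([0.5609, 0.0377]), array([0.6382, 0.0313]), array([ 0.5462, -0.1142]), array([ 0.6283, -0.1165])] [ 0.5934   -0.040425]
stud [0.5965 0.015  0.042 ]
grip [ 0.46213385 -0.25471794  0.046     ]
228 160 [ 0.5081 -0.0548  0.0279]
290 175 [ 0.6016 -0.0393  0.0131]
308 143 [0.5965 0.015  0.0422]
270 210 [ 0.5973 -0.1001  0.0215]
280 60 [0.5174 0.0967 0.0023]
210 300 [ 0.524  -0.0361  0.3292]
```

View pics/w1c.png

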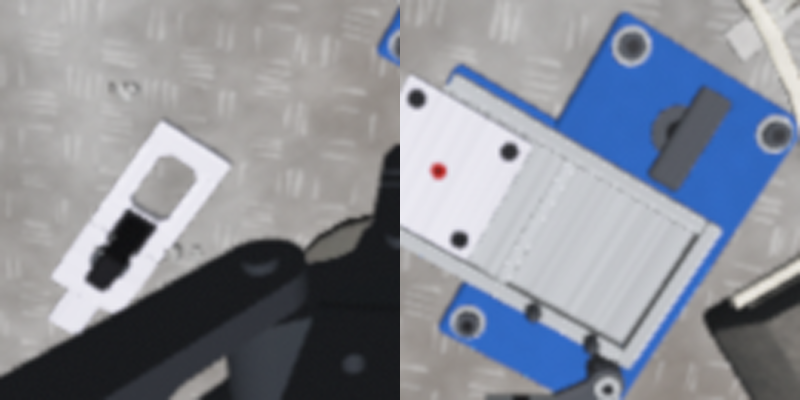

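Emit:
drive_tool --pt "0 0 0 0 0 7.5 -1" --pt "0 0 0 0 0 7.5 -1" --pt "0 0 0 0 0 7.5 -1" --pt "0 0 0 0 0 7.5 -1" --pt "-0.0025 -0.034 0.01 0 0 0 -1" --pt "-0.0025 -0.034 0.02 0 0 0 -1" --pt "-0.0025 -0.035 0.02 0 0 0 -1" --pt "0 0 0 0 0 0 -1" --pt "0 0 0 0 0 0 -1"

```text
t: 3.15
tcp_pos: [0.4406, -0.0438, 0.2221]
tool_rot: [0.734, 0.679, -0.0, -0.0]
force: [0.6, 0.5, 0.3]
finger_gap: 0.001
gripper_force: 0.0
```

Run:
```python
from h import *
w=snap('wrist'); save(w,'w2'); print(pose().round(4))
np.savez('w2.npz',**w)
im=cv2.cvtColor(w['image'],cv2.COLOR_RGB2BGR); cv2.imwrite('pics/w2b.png',cv2.resize(im,(800,600),interpolation=cv2.INTER_CUBIC))
r=jigfit(w); print(cv2.boxPoints(r).round(4),r)
red=mask(w,(0,120,100),(8,255,255))|mask(w,(172,120,100),(180,255,255))
for c,a in blobs(red): print('red',c,a,onz(w,*c,.026).round(4))
```

```text
[[ 7.820e-02  9.969e-01  2.200e-03  4.424e-01]
 [ 9.969e-01 -7.820e-02 -7.000e-04 -4.440e-02]
 [-6.000e-04  2.300e-03 -1.000e+00  2.228e-01]
 [ 0.000e+00  0.000e+00  0.000e+00  1.000e+00]]
blue z [0.0117 0.0129 0.014 ]
[[ 0.4873 -0.0096]
 [ 0.6375 -0.1114]
 [ 0.7113 -0.0026]
 [ 0.5611  0.0992]] ((0.5993031859397888, -0.006090953946113586), (0.1314404308795929, 0.181472510099411), 55.858524322509766)
red [305.  172.1] 20 [ 0.5043 -0.0491  0.026 ]
```

View pics/w2b.png

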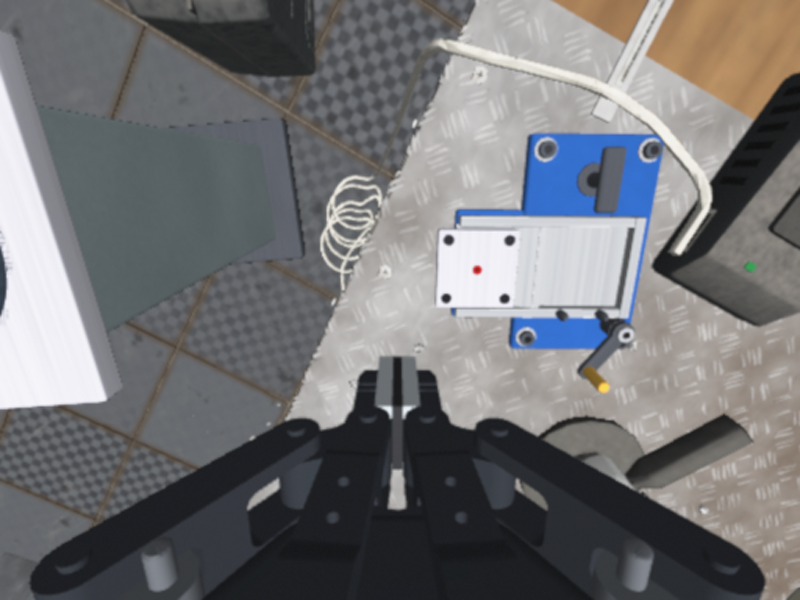

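The view shows screws at (545,149), (651,150) and (525,337), the stud head at (611,180), the red mark at (477,269) and the latch pin top at (604,388), all at 1.5625x scale.

Run:
```python
from h import *
from scipy.optimize import least_squares
w1=dict(np.load('w1.npz'));w2=dict(np.load('w2.npz'));k=1/1.5625
S=lambda d,ps:[onz(d,*p,z)[:2] for p,z in ps]
A=S(w1,[((290.4,114.6),.019),((336.9,143.2),.019),((236.8,204.6),.019),((215+292/3.077,100+138/3.077),.042)])
B=S(w2,[((545*k,149*k),.019),((651*k,150*k),.019),((525*k,337*k),.019),((611*k,180*k),.042)])
J=np.array([(-38.5,90),(38.5,90),(-38.5,-62),(0,70)])/1000
def T(p): c,s=np.cos(p[2]),np.sin(p[2]); return J@np.array([[c,s],[-s,c]])+p[:2]
for X in (A,B,(np.array(A)+B)/2):
    r=least_squares(lambda p:(T(p)-X).ravel(),[.59,-.05,-.09]); print(r.x.round(4),np.degrees(r.x[2]).round(2),(1000*r.fun).round(1))
p=r.x; c,s=np.cos(p[2]),np.sin(p[2])
toj=lambda q:1000*np.array([[c,s],[-s,c]])@(np.array(q)[:2]-p[:2])
print('blank',toj(onz(w2,305,172.1,.026)),'tcp',toj(pose()[:3,3]),'pin',toj(onz(w2,604*k,388*k,.064)), 'tip y-tool',np.degrees(np.arctan2(pose()[1,1],pose()[0,1])))
P=cloud(w2)[170:182,270:330]  # finger?
```

```text
[ 0.5924 -0.0553 -0.0917] -5.25 [ 1.2 -0.6 -0.6 -0.9  0.6  1.  -1.2  0.5]
[ 0.5909 -0.0559 -0.0953] -5.46 [ 2.1 -0.7 -1.2 -1.   0.6  0.7 -1.5  1. ]
[ 0.5917 -0.0556 -0.0935] -5.36 [ 1.6 -0.6 -0.9 -0.9  0.6  0.9 -1.4  0.7]
blank [-87.60916843  -1.70186488] tcp [-149.60168735   -2.71052184] pin [ 10.97182402 -86.45194158] tip y-tool -4.482755431411257
```

Emit:
drive_tool --pt "0 0 0.045 0 0 0.8 -1" --pt "0.002 0 0.045 0 0 0 -1" --pt "0 0 0.045 0 0 0 -1" --pt "0 0 0.04 0 0 0 -1" --pt "0 0 0.012 0 0 0 -1" --pt "0 0 0 0 0 0 -1" --pt "0 0.008 0 0 0 0 -1" --pt "0 0.008 0 0 0 0 -1" --pt "0 0.008 0 0 0 0 -1" --pt "0 0.008 0 0 0 0 -1"

```text
t: 4.2
tcp_pos: [0.4745, -0.045, 0.0364]
tool_rot: [0.739, 0.674, 0.0, 0.001]
force: [-1.8, 0.4, 1.6]
finger_gap: 0.003
gripper_force: 1.0
```

```bash
cat >> h.py <<'E'
JP=np.array([.5917,-.0556]); JA=-.0935
def toj(q):
    c,s=np.cos(JA),np.sin(JA); q=np.array(q); return np.append(1000*np.array([[c,s],[-s,c]])@(q[:2]-JP),1000*q[2]).round(1)
E
python3 - <<'E'
from h import *
w=snap('wrist'); print(toj(pose()[:3,3]),manip.sense()['force'].round(1))
red=mask(w,(0,120,100),(8,255,255))|mask(w,(172,120,100),(180,255,255))
for c,a in blobs(red): print('red',c,a,toj(onz(w,*c,.026)))
E
```

```text
[-116.    -0.7   36.3] [-0.5  0.9 -0.5]
red [319.5 247. ] 101 [-79.3  -2.6  26. ]
```

Emit:
drive_tool --pt "0 0.007 0 0 0 0 -1" --pt "0 0.007 0 0 0 0 -1" --pt "0 0.007 0 0 0 0 -1" --pt "0 0.007 0 0 0 0 -1" --pt "0 0.007 0 0 0 0 -1" --pt "0 0.007 0 0 0 0 -1" --pt "0 0.007 0 0 0 0 -1" --pt "0 0.007 0 0 0 0 -1" --pt "0 0.006 0 0 0 0 -1" --pt "0 0.006 0 0 0 0 -1"

```text
t: 5.25
tcp_pos: [0.5339, -0.0501, 0.035]
tool_rot: [0.738, 0.674, -0.006, -0.007]
force: [-22.1, -6.1, 18.9]
finger_gap: 0.002
gripper_force: 11.4
```

Emit:
drive_tool --pt "0 0.003 0 0 0 0 -1" --pt "0 0.003 0 0 0 0 -1" --pt "0 0.003 0 0 0 0 -1" --pt "0 0.001 0 0 0 0 -1" --pt "0 0 0 0 0 0 -1"

```text
t: 5.75
tcp_pos: [0.5343, -0.0501, 0.035]
tool_rot: [0.738, 0.675, -0.012, -0.015]
force: [-30.0, -7.3, 25.0]
finger_gap: 0.004
gripper_force: 16.9
```

Run:
```python
from h import *
w=snap('wrist'); save(w,'w3'); print(toj(pose()[:3,3]),manip.sense()['force'].round(1))
red=mask(w,(0,120,100),(8,255,255))|mask(w,(172,120,100),(180,255,255))
for c,a in blobs(red): print('red',c,a,toj(onz(w,*c,.022)), toj(cloud(w)[int(c[1])+3,int(c[0])]))
```

```text
[-57.7   0.1  35. ] [-29.7  -7.6  25.5]
red [319.2 259.4] 123 [-18.9 -10.9  22. ] [-22.6  -3.3  37.1]
```

View pics/w3.png

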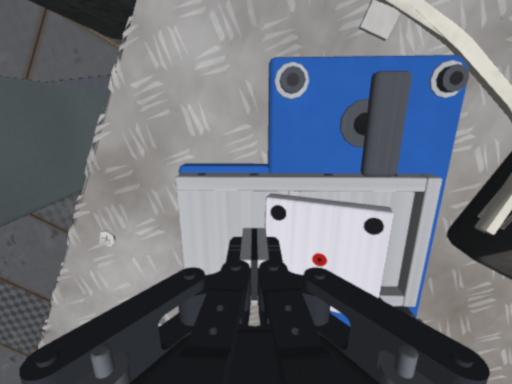

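The blank is on the lip, centre near (319,259). It is skewed and looks tilted, and the finger is pressing. I'll measure its plane before moving.

Run:
```python
from h import *
w=snap('wrist'); P=cloud(w)
for n,u,v in [('spot1',279,212),('spot2',374,226),('c1',268,198),('c2',390,208),('c4',382,296),('mark',319,266),('mid',350,240),('apron',215,220),('nestfloor',405,250),('floor front',398,280),('cheek',330,184),('head',385,110),('blue',300,130)]:
    print(n,toj(P[v,u]))
```

```text
spot1 [-44.7  22.3  29.1]
spot2 [ 0.6 21.9 44.4]
c1 [-50.8  29.6  27.1]
c2 [ 9.3 29.4 39.4]
c4 [ 21.7 -35.4  22.8]
mark [-22.3  -6.2  36.5]
mid [-8.6 11.9 40.2]
apron [-82.4  11.7  17.2]
nestfloor [35.3 -7.5 14.5]
floor front [ 35.2 -30.1  13.3]
cheek [-16.8  36.8  22.7]
head [-1.3 75.8 42.7]
blue [-33.5  65.   12.9]
```

Emit:
drive_tool --pt "0 -0.01 0 0 0 0 -1" --pt "0 -0.01 0 0 0 0 -1" --pt "0 -0.01 0 0 0 0 -1" --pt "0 0 0 0 0 0 -1"

```text
t: 6.25
tcp_pos: [0.5208, -0.0493, 0.0352]
tool_rot: [0.739, 0.673, 0.0, -0.0]
force: [-0.4, 0.3, -0.2]
finger_gap: 0.004
gripper_force: 0.0
```

```bash
cat >> h.py <<'E'
def blank(w):
    """plane and corners of the bright blank top from the wrist view"""
    P=cloud(w); m=mask(w,(0,0,205),(180,40,255)); 
    red=mask(w,(0,120,100),(8,255,255))|mask(w,(172,120,100),(180,255,255))
    b=max(blobs(red),key=lambda x:x[1]); print('red',b, toj(onz(w,*b[0],.022)))
    u,v=b[0].astype(int)
    n,l,s,c=cv2.connectedComponentsWithStats(m); i=1+np.argmin(np.hypot(*(c[1:]-b[0]).T)+1e4*(s[1:,4]<300)); vv,uu=np.nonzero(l==i)
    Q=np.array([toj(q) for q in P[vv,uu]]); k=np.linalg.lstsq(np.c_[Q[:,:2],np.ones(len(Q))],Q[:,2],rcond=None)[0]
    print('n',len(Q),'slope deg x,y',np.degrees(np.arctan(k[:2])).round(1),'z0',k[2].round(1),'x',np.percentile(Q[:,0],[1,99]),'y',np.percentile(Q[:,1],[1,99]),'z',np.percentile(Q[:,2],[1,99]))
E
python3 - <<'E'
from h import *
w=snap('wrist'); print(toj(pose()[:3,3]),manip.sense()['force'].round(1)); blank(w)
P=cloud(w); print(toj(pose()[:3,3]+0))
save(w,'w4')
E
```

```text
[-70.3  -0.4  35.2] [ 1.   0.  -0.5]
red (array([348.3, 249.2]), np.int32(93)) [-14.5  -5.5  22. ]
n 7477 slope deg x,y [-12.8   5.8] z0 24.2 x [-47.5  13.4] y [-30.324  29.4  ] z [22.3 33.9]
[-70.3  -0.4  35.2]
```

View pics/w4.png

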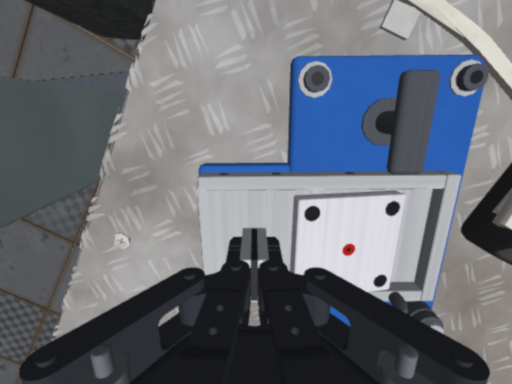

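The blank has tipped forward into the nest (mark at (348,249)), with its rear still on the lip. I'll push on with the finger 4 mm higher.

Emit:
drive_tool --pt "-0.002 0 -0.004 0 0 0 -1" --pt "0 0.008 0 0 0 0 -1" --pt "0 0.006 0 0 0 0 -1" --pt "0 0.004 0 0 0 0 -1" --pt "0 0.004 0 0 0 0 -1" --pt "0 0.003 0 0 0 0 -1" --pt "0 0.003 0 0 0 0 -1" --pt "0 0.002 0 0 0 0 -1"

```text
t: 7.1
tcp_pos: [0.5509, -0.0541, 0.0392]
tool_rot: [0.739, 0.673, -0.0, -0.0]
force: [-1.3, -0.7, 0.2]
finger_gap: -0.002
gripper_force: 0.3
```

Run:
```python
from h import *
w=snap('wrist'); print(toj(pose()[:3,3]),manip.sense()['force'].round(1)); blank(w)
```

```text
[-40.3  -2.4  39.3] [-0.8  1.   0.2]
red (array([319.2, 241. ]), np.int32(95)) [-0.9 -4.1 22. ]
n 7141 slope deg x,y [-10.2   7.9] z0 26.3 x [-32.8  28.2] y [-26.9  29.8] z [22.2 31.2]
```

Emit:
drive_tool --pt "0 0.002 0 0 0 0 -1" --pt "0 0.002 0 0 0 0 -1" --pt "0 0 0 0 0 0 -1" --pt "0 0 0 0 0 0 -1"

```text
t: 7.55
tcp_pos: [0.5551, -0.0546, 0.0394]
tool_rot: [0.739, 0.673, 0.0, 0.0]
force: [-0.5, 0.5, -0.3]
finger_gap: -0.0
gripper_force: 0.0
```

Run:
```python
from h import *
w=snap('wrist'); print(toj(pose()[:3,3]),manip.sense()['force'].round(1)); blank(w)
P=cloud(w)
m=mask(w,(0,0,205),(180,40,255))
save(w,'w5')
```

```text
[-36.7  -2.4  39.4] [ 0.2 -0.1 -0.5]
red (array([315.9, 237.3]), np.int32(92)) [ 1.1 -1.8 22. ]
n 7353 slope deg x,y [-3.   7.6] z0 22.9 x [-29.3  31.4] y [-27.544  29.9  ] z [21.5 24.3]
```

View pics/w5.png

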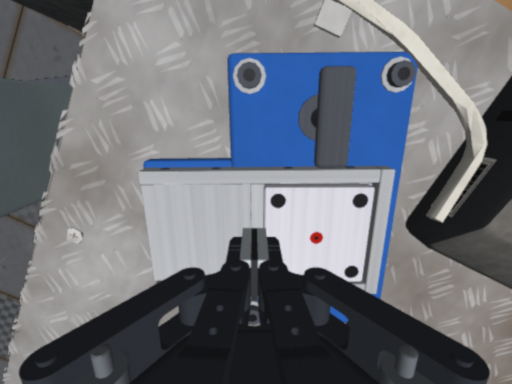

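The blank now lies in the nest, mark at (316,237), between the cheeks and back stop. I'll rise, re-check from above, then go to the plate.

Emit:
drive_tool --pt "0 -0.005 -0.02 0 0 0 -1" --pt "0 0 -0.045 0 0 0 -1" --pt "0 0 -0.045 0 0 0 -1" --pt "0 0 -0.045 0 0 0 -1" --pt "-0.03 0 -0.03 0 0 0 1" --pt "-0.04 0 -0.02 0 0 0 1" --pt "-0.04 -0.01 0 0 0 0 1"

```text
t: 8.3
tcp_pos: [0.5323, -0.1647, 0.2484]
tool_rot: [0.739, 0.674, 0.002, 0.005]
force: [0.6, -0.5, -0.0]
finger_gap: 0.508
gripper_force: 0.0
```

Run:
```python
from h import *
w=snap('wrist'); print(toj(pose()[:3,3]),manip.sense()['force'].round(1)); blank(w)
P=cloud(w); m=cv2.erode(mask(w,(0,0,205),(180,40,255)),np.ones((3,3)))
q=np.array([toj(x) for x in P[m>0]]); q=q[(abs(q[:,0])<30)&(abs(q[:,1])<30)]
for sx in(-1,1):
  for sy in(-1,1):
    k=(q[:,0]*sx>12)&(q[:,1]*sy>12); print(sx,sy,k.sum(),np.median(q[k,2]) if k.any() else None)
```

```text
[ -51.5 -120.   246.7] [-1.7 -3.1 -0.8]
red (array([293.1,  76.6]), np.int32(25)) [ 1.3 -1.2 22. ]
n 2518 slope deg x,y [-11.6  -8. ] z0 24.3 x [-29.7  31.7] y [-32.3  29.3] z [21. 25.]
-1 -1 130 22.9
-1 1 108 23.0
1 -1 150 22.9
1 1 134 22.9
```

Emit:
drive_tool --pt "-0.045 -0.015 0 0 0 0 1" --pt "-0.045 -0.015 0 0 0 0 1" --pt "-0.045 -0.015 0 0 0 0 1" --pt "-0.045 -0.01 0 0 0 0 1" --pt "-0.025 0 0 0 0 0 1" --pt "0 0 0 0 0 0 1" --pt "0 0 0 0 0 0 1"

```text
t: 9.05
tcp_pos: [0.4552, -0.3613, 0.2438]
tool_rot: [0.74, 0.673, 0.0, -0.001]
force: [0.7, -0.0, -1.0]
finger_gap: 1.002
gripper_force: 0.0
```

Run:
```python
from h import *
w=snap('wrist'); np.savez('w6.npz',**w); print(pose().round(4),toj(pose()[:3,3]))
for n,uv in [('tail',(168.9,236.5)),('nose',(125.1,295.3))]: 
    g=onz(dict(np.load('w1.npz')),*uv,.006); print(n,g.round(4), 'in w6',proj(w,g))
P=cloud(w); m=mask(w,(0,0,190),(180,45,255))
n,l,s,c=cv2.connectedComponentsWithStats(m)
for i in range(1,n):
    if s[i,4]>300: print(s[i],c[i].round(1),onz(w,*c[i],.006).round(3))
b=mask(w,(0,0,0),(180,255,60)); 
n,l,s,c=cv2.connectedComponentsWithStats(b)
for i in range(1,n):
    if s[i,4]>100: print('dark',s[i],c[i].round(1),onz(w,*c[i],.046).round(3),np.median(P[l==i][:,2]).round(3))
```

```text
[[ 9.320e-02  9.956e-01 -9.000e-04  4.554e-01]
 [ 9.956e-01 -9.320e-02  1.900e-03 -3.604e-01]
 [ 1.800e-03 -1.100e-03 -1.000e+00  2.439e-01]
 [ 0.000e+00  0.000e+00  0.000e+00  1.000e+00]] [-107.2 -316.2  243.9]
tail [ 0.4702 -0.218   0.006 ] in w6 (np.float64(255.30419778865573), np.float64(51.65819506799309))
nose [ 0.4385 -0.3607  0.006 ] in w6 (np.float64(242.44954079144887), np.float64(166.03362662399547))
[ 361   42   55   63 2117] [387.8  71.9] [ 0.636 -0.257  0.006]
[ 229   50   44  118 2413] [248.8 107.1] [ 0.455 -0.283  0.006]
dark [404   0  55  49 408] [428.5  23.2] [ 0.658 -0.216  0.046] 0.06
dark [   0   20  127   58 3604] [56.8 52.5] [ 0.249 -0.205  0.046] -0.3
dark [242  99  14  18 209] [248.5 107.5] [ 0.456 -0.284  0.046] 0.046
dark [ 366  109   88  104 1566] [406.7 158.3] [ 0.646 -0.362  0.046] 0.058
dark [315 187  18  25 179] [321.2 197.1] [ 0.539 -0.403  0.046] 0.037
dark [335 210  16  16 166] [342.3 217.4] [ 0.566 -0.434  0.046] 0.095
dark [    0   212   512   172 40952] [278.9 330.2] [ 0.469 -0.614  0.046] 0.309
dark [466 214  40  47 186] [487.2 231.4] [ 0.762 -0.474  0.046] 0.009
dark [285 298  30   9 107] [298.2 301.4] [ 0.501 -0.564  0.046] 0.025
```

```bash
cat >> h.py <<'E'
def plate(w,z=.006,seed=None,val=190):
    m=mask(w,(0,0,val),(180,45,255)); n,l,s,c=cv2.connectedComponentsWithStats(m)
    i=l[seed[1]-3:seed[1]+4,seed[0]-3:seed[0]+4].max() if seed else max([i for i in range(1,n) if s[i,4]<6000],key=lambda i:s[i,4])
    v,u=np.nonzero(l==i); o=np.array([onz(w,a,b,z)[:2] for a,b in zip(u,v)],np.float32)
    r=cv2.minAreaRect(o); b=cv2.boxPoints(r); print('size',np.round(r[1],4))
    e=b[1]-b[0] if np.hypot(*(b[1]-b[0]))>np.hypot(*(b[2]-b[1])) else b[2]-b[1]
    e=e/np.hypot(*e); e=-e if e[1]>0 else e   # +x towards world -y
    org=np.array(r[0])-.006*e
    return org,e
E
python3 - <<'E'
from h import *
w=dict(np.load('w6.npz')); P=cloud(w)
org,e=plate(w,seed=(236,100)); print('origin',org.round(4),'dir deg',np.degrees(np.arctan2(e[1],e[0])).round(2))
# grip top by depth
k=(abs(P[...,2]-.046)<.004)&(np.hypot(P[...,0]-org[0],P[...,1]-org[1])<.04); q=P[k]; print('griptop',k.sum(),q.mean(0).round(4),cv2.minAreaRect(q[:,:2].astype(np.float32)))
T=pose(); print('tool x deg',np.degrees(np.arctan2(T[1,0],T[0,0])),'delta tool',(T[:3,:3].T@(np.append(org,.027)-T[:3,3])).round(4))
E
```

```text
size [0.1483 0.0447]
origin [ 0.4553 -0.284 ] dir deg -101.99
griptop 212 [ 0.4549 -0.284   0.0463] ((0.4547952115535736, -0.28406843543052673), (0.020797062665224075, 0.01387042086571455), 77.88664245605469)
tool x deg 84.65008500882188 delta tool [ 0.0757 -0.007   0.217 ]
```

Emit:
drive_tool --pt "0.038 -0.0035 0.03 0 0 0 1" --pt "0.0377 -0.0035 0.03 0 0 0 1" --pt "0 0 0.045 0 0 6.6 1" --pt "0 0 0.045 0 0 0 1" --pt "0 0 0.035 0 0 0 1" --pt "0 0 0.02 0 0 0 1" --pt "0 0 0.01 0 0 0 1" --pt "0 0 0 0 0 0 1" --pt "0 0 0 0 0 0 1" --newtons 90

```text
t: 10.0
tcp_pos: [0.4565, -0.2853, 0.0302]
tool_rot: [0.777, 0.63, 0.0, 0.001]
force: [-0.0, -0.6, 0.8]
finger_gap: 0.999
gripper_force: 0.0
```

Run:
```python
from h import *
T=pose(); print(T.round(4)); print('err tool',(T[:3,:3].T@(np.array([.4552,-.284,.029])-T[:3,3])).round(4),np.degrees(np.arctan2(T[1,0],T[0,0])))
```

```text
[[ 2.060e-01  9.786e-01  1.000e-03  4.565e-01]
 [ 9.786e-01 -2.060e-01 -9.000e-04 -2.853e-01]
 [-6.000e-04  1.100e-03 -1.000e+00  3.020e-02]
 [ 0.000e+00  0.000e+00  0.000e+00  1.000e+00]]
err tool [ 0.0011 -0.0015  0.0012] 78.11195273465619
```

Emit:
drive_tool --pt "0.001 -0.0015 0.001 0 0 0 1" --pt "0 0 0 0 0 0 -1" --pt "0 0 0 0 0 0 -1" --pt "0 0 0 0 0 0 -1" --pt "0 0 0 0 0 0 -1" --pt "0 0 0 0 0 0 -1" --pt "0 0 0 0 0 0 -1" --pt "0 0 0 0 0 0 -1" --newtons 90

```text
t: 10.8
tcp_pos: [0.4547, -0.2845, 0.0286]
tool_rot: [0.777, 0.63, 0.0, 0.0]
force: [-0.4, -0.7, 5.6]
finger_gap: 0.149
gripper_force: 88.5
```

Emit:
drive_tool --pt "0 0 -0.01 0 0 0 -1" --pt "0 0 -0.03 0 0 0 -1" --pt "0 0 -0.04 0 0 0 -1" --pt "0 0 -0.04 0 0 0 -1" --pt "0 0 0 0 0 0 -1" --pt "0 0 0 0 0 0 -1"

```text
t: 11.4
tcp_pos: [0.4546, -0.2843, 0.1492]
tool_rot: [0.777, 0.63, 0.0, 0.001]
force: [0.4, -0.1, -2.3]
finger_gap: 0.151
gripper_force: 88.1
```

Run:
```python
from h import *
w=snap('wrist'); T=pose(); P=cloud(w); np.savez('w7.npz',**w)
print(T.round(4)); Q=(P-T[:3,3])@T[:3,:3]
m=mask(w,(0,0,150),(180,45,255)); k=(m>0)&(Q[...,2]<.06)&(Q[...,2]>-.02)
q=Q[k]; print(k.sum(), np.percentile(q,[2,50,98],axis=0).round(4))
A=np.c_[q[:,0],q[:,1],np.ones(len(q))]; c=np.linalg.lstsq(A,q[:,2],rcond=None)[0]; print('slope deg',np.degrees(np.arctan(c[:2])),c[2])
```

```text
[[ 2.070e-01  9.783e-01 -1.000e-03  4.539e-01]
 [ 9.783e-01 -2.070e-01  9.000e-04 -2.837e-01]
 [ 7.000e-04 -1.200e-03 -1.000e+00  1.480e-01]
 [ 0.000e+00  0.000e+00  0.000e+00  1.000e+00]]
6151 [[-0.0668 -0.021   0.0194]
 [ 0.0353 -0.      0.0207]
 [ 0.0668  0.0215  0.022 ]]
slope deg [ 0.10773739 -0.1688591 ] 0.020592375339511887
```

```bash
cat >> h.py <<'E'
def go(jx,jy,z,tilt):
    """tool-frame shift and turn (deg) from the measured pose to jig mm pose, nose raised by tilt deg"""
    c,s=np.cos(JA),np.sin(JA); t=np.radians(tilt); Z=np.array([0,0,1.])
    X=np.array([-s,c,0]); Y=np.array([c,s,0]); D=-Z
    x=X*np.cos(t)+D*np.sin(t); R1=np.c_[x,Y,np.cross(x,Y)]
    p=np.append(JP+(Y[:2]*jx+X[:2]*jy)/1000,z/1000); T=pose()
    print('jig',toj(T[:3,3]),'shift mm',(1000*T[:3,:3].T@(p-T[:3,3])).round(1),'turn',R.from_matrix(T[:3,:3].T@R1).as_rotvec(degrees=True).round(2),'F',manip.sense()['force'].round(1),'t',manip.sense()['t'])
E
python3 - <<'E'
from h import *
go(0,67.4,150,0)
w=dict(np.load('w2.npz')); P=cloud(w)
for u,v in [(400,60),(430,85),(448,115),(452,125),(440,150)]: print(toj(P[v-2:v+3,u-3:u+4][np.argmax(P[v-2:v+3,u-3:u+4,2].ravel())//7, np.argmax(P[v-2:v+3,u-3:u+4,2].ravel())%7]))
E
```

```text
jig [-115.9 -240.   148. ] shift mm [318.6  79.9  -1.9] turn [-0.07 -0.05 -6.59] F [-0.3  0.6 -1.9] t 11.45
[ 17.6 127.6  14. ]
[ 49.5 101.9  18.1]
[81.4 67.5 24.4]
[84.4 56.2 27.3]
[68.7 30.8 34.2]
```

Emit:
drive_tool --pt "0.0398 0.01 0 0 0 0 -1" --pt "0.0398 0.01 0 0 0 0 -1" --pt "0.0398 0.01 0 0 0 0 -1" --pt "0.0398 0.01 0 0 0 0 -1" --pt "0.0398 0.01 0 0 0 0 -1" --pt "0.0398 0.01 0 0 0 0 -1" --pt "0.0398 0.01 0 0 0 0 -1" --pt "0.0398 0.01 0 0 0 0 -1" --pt "0 0 0 0 0 -6.6 -1" --pt "0 0 0 0 0 0 -1"

```text
t: 12.45
tcp_pos: [0.5974, 0.0123, 0.1458]
tool_rot: [0.738, 0.674, -0.002, -0.002]
force: [-0.2, -0.4, -2.1]
finger_gap: 0.147
gripper_force: 87.9
```

Emit:
drive_tool --pt "0 0 0 0 -7.8 0 -1" --pt "0 0 0 0 -7.8 0 -1" --pt "0 0 0 0 -7.8 0 -1" --pt "0 0 0 0 -7.8 0 -1" --pt "0 0 0 0 0 0 -1" --pt "0 0 0 0 0 0 -1" --pt "0 0 0 0 0 0 -1"

```text
t: 13.15
tcp_pos: [0.5984, 0.0093, 0.1481]
tool_rot: [0.713, 0.648, -0.199, 0.18]
force: [-1.1, -0.6, -2.8]
finger_gap: 0.149
gripper_force: 88.0
```

```bash
cat >> h.py <<'E'
def held(w):
    T=pose(); P=cloud(w); Q=(P-T[:3,3])@T[:3,:3]
    m=mask(w,(0,0,140),(180,50,255)); k=(m>0)&(Q[...,2]<.027)&(Q[...,2]>.013)&(abs(Q[...,1])<.024)&(abs(Q[...,0])<.09)
    q=Q[k]; c=np.linalg.lstsq(np.c_[q[:,:2],np.ones(len(q))],q[:,2],rcond=None)[0]
    print('held',k.sum(),np.percentile(q,[1,50,99],axis=0).round(4).tolist(),'slope',np.degrees(np.arctan(c[:2])).round(2),c[2].round(4))
E
python3 - <<'E'
from h import *
w=snap('wrist'); held(w)
go(0,67.4,120,31)
# stud head seen: dark bar at z .042
P=cloud(w); J=np.array([toj(x) for x in P.reshape(-1,3)]).reshape(P.shape)
k=(abs(J[...,2]-42)<3)&(abs(J[...,0])<20)&(J[...,1]>40)&(J[...,1]<110); q=J[k]; print('head',k.sum(),np.percentile(q,[2,50,98],axis=0).tolist())
E
```

```text
held 6201 [[-0.0686, -0.0226, 0.0209], [0.0357, -0.0012, 0.0224], [0.0678, 0.0206, 0.0239]] slope [-0.06  0.02] 0.0224
jig [  0.8  65.1 148.5] shift mm [16.7 -0.8 23.2] turn [-0.07  0.11 -0.14] F [-0.3  0.2 -1.5] t 13.2
head 487 [[-7.328, 47.044000000000004, 39.772], [0.3, 83.7, 42.6], [7.9, 91.9, 44.0]]
```

Emit:
drive_tool --pt "0.0083 -0.0005 0.0116 0 0 0 -1" --pt "0.0084 -0.0003 0.0116 0 0 0 -1" --pt "0.0055 0 0.0091 0 0 0 -1" --pt "0.0055 0 0.0091 0 0 0 -1" --pt "0.0055 0 0.0091 0 0 0 -1" --pt "0 0 0 0 0 0 -1" --pt "0 0 0 0 0 0 -1"

```text
t: 13.9
tcp_pos: [0.5981, 0.0129, 0.0875]
tool_rot: [0.712, 0.649, -0.199, 0.181]
force: [-0.6, 1.1, -1.2]
finger_gap: 0.151
gripper_force: 88.0
```

Run:
```python
from h import *
go(0,67.5,77.5,31)
w=snap('wrist'); held(w)
P=cloud(w); J=np.array([toj(x) for x in P.reshape(-1,3)]).reshape(P.shape)
k=(abs(J[...,2]-42)<3)&(abs(J[...,0])<20)&(J[...,1]>40)&(J[...,1]<110); k&=mask(w,(0,0,0),(180,120,120))>0; q=J[k]; print('head',k.sum(),np.percentile(q,[2,50,98],axis=0).tolist())
# tail bar: bright pixels at jig y>85
k=(mask(w,(0,0,140),(180,50,255))>0)&(J[...,1]>80)&(J[...,1]<125)&(abs(J[...,0])<25)&(J[...,2]>22); q=J[k]; print('bar',k.sum(),np.percentile(q,[2,50,98],axis=0).tolist())
```

```text
jig [-0.  68.8 87.5] shift mm [4.  0.  9.2] turn [-0.02  0.22  0.04] F [-0.6  1.1 -1.2] t 13.9
held 6149 [[-0.0684, -0.0225, 0.0211], [0.0351, -0.0013, 0.0225], [0.0677, 0.0205, 0.0241]] slope [-0.04  0.1 ] 0.0226
head 1118 [[-6.8, 49.9, 39.833999999999996], [0.3, 75.3, 42.7], [7.8, 91.8, 43.7]]
bar 3618 [[-21.9, 81.4, 33.5], [-1.0, 104.35, 40.2], [20.5, 114.9, 102.0]]
```

Emit:
drive_tool --pt "0.002 0 0.0046 0 0 0 -1" --pt "0.002 0 0.0046 0 0 0 -1" --pt "0 0 0 0 0 0 -1" --pt "-0.0034 0 0.00206 0 0 0 -1" --pt "-0.0034 0 0.00206 0 0 0 -1" --pt "-0.0034 0 0.00206 0 0 0 -1" --pt "-0.0034 0 0.00206 0 0 0 -1" --pt "-0.0034 0 0.00206 0 0 0 -1" --pt "0 0 0 0 0 0 -1"

```text
t: 14.85
tcp_pos: [0.596, -0.0089, 0.0781]
tool_rot: [0.712, 0.648, -0.199, 0.181]
force: [-0.3, -0.0, -2.1]
finger_gap: 0.15
gripper_force: 88.0
```

Run:
```python
from h import *
go(0,45.5,77.5,31)
w=snap('wrist'); held(w)
```

```text
jig [-0.1 46.9 78.1] shift mm [-0.9  0.1  1.2] turn [-0.03  0.21 -0.03] F [-0.3 -0.  -2.1] t 14.85
held 5964 [[-0.0692, -0.0223, 0.0207], [0.0326, -0.0012, 0.0222], [0.0672, 0.0208, 0.024]] slope [-0.05 -0.03] 0.0222
```

Emit:
drive_tool --pt "-0.0033 0.0005 0.0076 0 7.7 0 -1" --pt "0 0 0 0 0 0 -1" --pt "-0.0032 0 0.0076 0 7.7 0 -1" --pt "0 0 0 0 0 0 -1" --pt "0 0 0 0 0 0 -1"

```text
t: 15.4
tcp_pos: [0.5951, -0.0214, 0.0674]
tool_rot: [0.733, 0.666, -0.103, 0.093]
force: [-0.1, -0.0, -2.2]
finger_gap: 0.151
gripper_force: 88.0
```

Run:
```python
from h import *
go(0.5,34.2,67.6,15.5)
w=snap('wrist'); held(w)
```

```text
jig [ 0.2 34.4 67.4] shift mm [-0.2  0.3 -0.1] turn [-0.06  0.42 -0.07] F [-0.1 -0.  -2.2] t 15.4
held 5747 [[-0.0696, -0.022, 0.0205], [0.0305, -0.001, 0.022], [0.0669, 0.0211, 0.0238]] slope [-0.02 -0.08] 0.022
```

Tracking exactly as planned; finish levelling.

Emit:
drive_tool --pt "-0.0033 0.0003 0.0075 0 7.9 0 -1" --pt "0 0 0 0 0 0 -1" --pt "-0.0032 0 0.0075 0 7.9 0 -1" --pt "0 0 0 0 0 0 -1" --pt "0 0 0 0 0 0 -1"

```text
t: 15.95
tcp_pos: [0.5942, -0.0301, 0.0538]
tool_rot: [0.74, 0.673, -0.002, 0.0]
force: [-0.2, -0.1, -2.5]
finger_gap: 0.149
gripper_force: 88.0
```

Run:
```python
from h import *
go(0.5,24.5,54,0)
w=snap('wrist'); held(w)
```

```text
jig [ 0.1 25.6 53.8] shift mm [-1.1  0.4 -0.2] turn [-0.14  0.2  -0.04] F [-0.2 -0.1 -2.5] t 15.95
held 5559 [[-0.0694, -0.0221, 0.0206], [0.0296, -0.0013, 0.0221], [0.0672, 0.0209, 0.0238]] slope [-0.03  0.03] 0.0221
```

Emit:
drive_tool --pt "-0.001 0 0.001 0 0 0 -1" --pt "-0.001 0 0.001 0 0 0 -1" --pt "-0.001 0 0 0 0 0 -1" --pt "-0.001 0 0 0 0 0 -1" --pt "0 0 0 0 0 0 -1"

```text
t: 16.5
tcp_pos: [0.5946, -0.0344, 0.0522]
tool_rot: [0.739, 0.673, -0.0, 0.0]
force: [-0.4, -0.3, -1.7]
finger_gap: 0.145
gripper_force: 88.0
```

Run:
```python
from h import *
go(0,22,48.5,0)
```

```text
jig [ 0.9 21.4 52.2] shift mm [ 0.6 -0.9  3.7] turn [0.   0.02 0.01] F [-0.4 -0.3 -1.7] t 16.5
```

Emit:
drive_tool --pt "-0.001 -0.0005 0.001 0 0 0 -1" --pt "-0.001 0 0 0 0 0 -1" --pt "0 0 0 0 0 0 -1"

```text
t: 16.8
tcp_pos: [0.594, -0.0355, 0.0512]
tool_rot: [0.74, 0.673, 0.001, -0.0]
force: [0.7, 4.7, -1.8]
finger_gap: 0.148
gripper_force: 88.1
```

Run:
```python
from h import *
go(0,22,48.5,0)
```

```text
jig [ 0.4 20.2 51.2] shift mm [ 1.8 -0.4  2.7] turn [ 0.01 -0.08 -0.06] F [ 0.7  4.7 -1.8] t 16.8
```

Emit:
drive_tool --pt "0.0004 0 0.001 0 0 0 -1" --pt "0 0 0.001 0 0 0 -1" --pt "0 0 0.0007 0 0 0 -1" --pt "0 0 0 0 0 0 -1"

```text
t: 17.2
tcp_pos: [0.594, -0.0354, 0.0507]
tool_rot: [0.739, 0.673, 0.0, 0.0]
force: [-3.0, 5.5, 12.2]
finger_gap: 0.151
gripper_force: 90.1
```

Run:
```python
from h import *
go(0,20.6,48.5,0)
```

```text
jig [ 0.4 20.4 50.7] shift mm [ 0.2 -0.4  2.2] turn [ 0.04 -0.01  0.02] F [-3.   5.5 12.2] t 17.2
```

```bash
cat >> h.py <<'E'
def fitted(w):
    P=cloud(w); J=np.array([toj(x) for x in P.reshape(-1,3)]).reshape(P.shape)
    m=cv2.erode(mask(w,(0,0,150),(180,50,255)),np.ones((3,3)))>0
    for n,a,b,c,d in [('bar',-20,20,78,88),('eyeR',13,20,40,72),('eyeL',-20,-13,40,72),('mid',-20,20,-25,-5),('nose',-8,8,-56,-34)]:
        k=m&(J[...,0]>a)&(J[...,0]<b)&(J[...,1]>c)&(J[...,1]<d)&(J[...,2]<45)&(J[...,2]>24); print(n,k.sum(),np.median(J[k],0) if k.any() else '')
    k=m&(abs(J[...,2]-29)<2.5)&(abs(J[...,0])<30)&(J[...,1]>38)&(J[...,1]<100)
    q=J[k]; print('tail part x',np.percentile(q[:,0],[.5,99.5]),'y',np.percentile(q[:,1],[.5,99.5])) if k.any() else 0
E
python3 - <<'E'
from h import *
w=snap('wrist'); fitted(w)
E
```

```text
bar 699 [-8.9 83.3 28.9]
eyeR 605 [16.4 56.6 28.9]
eyeL 613 [-16.5  57.   28.8]
mid 182 [  0.1 -21.7  28.9]
nose 404 [  0.1  -41.35  28.7 ]
tail part x [-21.2  21.3] y [38.3 87.8]
```

Emit:
drive_tool --pt "0 0 -0.0004 0 0 0 -1" --pt "0 0 0 0 0 0 0.2" --pt "0 0 0 0 0 0 0.2" --pt "0 0 0 0 0 0 0.2" --pt "0 0 0 0 0 0 0.2" --pt "0 0 -0.015 0 0 0 0.2" --pt "0 0 -0.035 0 0 0 0.2" --pt "0 0 -0.04 0 0 0 0.2" --pt "-0.02 0 -0.04 0 0 0 0" --pt "-0.03 0 -0.03 0 0 0 -1"

```text
t: 18.25
tcp_pos: [0.5899, -0.085, 0.2126]
tool_rot: [0.738, 0.674, 0.001, 0.001]
force: [0.7, -0.5, -0.7]
finger_gap: 0.345
gripper_force: 0.0
```

Emit:
drive_tool --pt "-0.04 0 0 0 0 0 -1" --pt "-0.04 0 0 0 0 0 -1" --pt "-0.01 0 0 0 0 0 -1" --pt "0 0 0 0 0 0 -1" --pt "0 0 0 0 0 0 -1"

```text
t: 18.75
tcp_pos: [0.5805, -0.1743, 0.209]
tool_rot: [0.739, 0.673, 0.0, -0.001]
force: [-0.1, -0.0, -0.4]
finger_gap: 0.001
gripper_force: 0.0
```

Run:
```python
from h import *
w=snap('wrist'); np.savez('w8.npz',**w); go(0,0,200,0); fitted(w)
P=cloud(w); J=np.array([toj(x) for x in P.reshape(-1,3)]).reshape(P.shape)
m=mask(w,(0,0,150),(180,50,255))>0
k=m&(abs(J[...,2]-29)<1.6)&(abs(J[...,0])<26)&(J[...,1]>-62)&(J[...,1]<95); n,l,s,c=cv2.connectedComponentsWithStats(k.astype(np.uint8))
i=1+np.argmax(s[1:,4]); r=cv2.minAreaRect(J[l==i][:,:2].astype(np.float32)); print('plate',s[i,4],r)
k=(abs(J[...,2]-46.5)<3)&(abs(J[...,0])<20)&(J[...,1]>0)&(J[...,1]<40); print('grip',k.sum(),J[k].mean(0),cv2.minAreaRect(J[k][:,:2].astype(np.float32)))
k=(abs(J[...,2]-43)<1.8)&(abs(J[...,0])<20)&(J[...,1]>42)&(J[...,1]<100); print('head',k.sum(),J[k].mean(0),cv2.minAreaRect(J[k][:,:2].astype(np.float32)))
y=mask(w,(12,100,90),(35,255,255))>0; k=y&(J[...,2]>50)&(J[...,2]<72)&(J[...,1]<-40)&(J[...,1]>-110); print('pin',k.sum(),np.median(J[k],0) if k.any() else '', [ (b[0],toj(onz(w,*b[0],.054))) for b in blobs(y.astype(np.uint8)*255,15)])
```

```text
jig [-1.000e-01 -1.187e+02  2.088e+02] shift mm [118.7   0.2   9. ] turn [-0.05 -0.06  0.06] F [-0.3 -0.3  1.4] t 18.8
bar 0 
eyeR 157 [16.8 51.2 29. ]
eyeL 167 [-16.5  50.6  28.8]
mid 623 [ -0.3 -16.6  29.2]
nose 294 [  0.25 -44.6   29.2 ]
tail part x [-20.6  21.1] y [38.3   60.699]
plate 2892 ((-0.195526123046875, 0.9557228088378906), (119.5269775390625, 44.065582275390625), 89.9351806640625)
grip 16 [ 0.5625  10.86875 46.525  ] ((0.25647449493408203, 11.11892032623291), (12.975748062133789, 1.9736825227737427), 6.193908214569092)
head 194 [ 0.33814433 50.9685567  42.73865979] ((0.6499996185302734, 50.75), (10.900001525878906, 15.5), 90.0)
pin 73 [  9.9 -84.8  64.4] [(array([495.1,  10.6]), array([223.3,  43.5,  54. ])), (array([263.8, 149.7]), array([ 10.1, -85.2,  54. ]))]
```

Run:
```python
from h import *
for f in('w2.npz','w6.npz'):
    P=cloud(dict(np.load(f))); J=np.array([toj(x) for x in P.reshape(-1,3)])
    for y in range(-180,-90,15):
        k=(J[:,1]>y)&(J[:,1]<y+15)&(J[:,2]>15)&(J[:,2]<130)&(J[:,0]>-60)&(J[:,0]<130); print(f,y,k.sum(),np.percentile(J[k],[5,95],axis=0).tolist() if k.sum()>5 else '')
```

```text
w2.npz -180 1056 [[5.1, -179.0, 18.4], [76.7, -165.9, 66.225]]
w2.npz -165 901 [[1.5, -164.4, 17.4], [92.1, -150.8, 68.9]]
w2.npz -150 516 [[28.775, -149.4, 17.775], [111.625, -135.975, 71.8]]
w2.npz -135 463 [[96.81, -134.2, 53.7], [124.3, -120.8, 73.39]]
w2.npz -120 120 [[112.19, -119.71000000000001, 54.465], [122.11, -114.39, 71.51]]
w2.npz -105 8 [[3.65, -92.6, 33.769999999999996], [8.465, -90.37, 54.764999999999986]]
w6.npz -180 1369 [[-11.4, -179.3, 18.3], [84.66, -165.7, 70.1]]
w6.npz -165 1418 [[4.1, -164.2, 17.6], [101.0, -150.9, 69.6]]
w6.npz -150 618 [[32.6, -149.6, 18.3], [118.015, -139.1, 71.7]]
w6.npz -135 1 
w6.npz -120 0 
w6.npz -105 0
```

Emit:
drive_tool --pt "0.014 0.016 0.03 0 0 0 -1" --pt "0.013 0.016 0.04 0 0 0 -1" --pt "0 0 0.045 0 0 0 -1" --pt "0 0 0.03 0 0 0 -1" --pt "0 0 0.008 0 0 0 -1" --pt "0 0 0 0 0 0 -1"

```text
t: 19.4
tcp_pos: [0.6146, -0.1497, 0.0547]
tool_rot: [0.739, 0.674, -0.001, -0.002]
force: [-1.2, -0.6, 0.0]
finger_gap: -0.002
gripper_force: 0.0
```

```bash
cat >> h.py <<'E'
def pin(w):
    y=mask(w,(12,100,90),(35,255,255)); b=[(x[0],x[1],toj(onz(w,*x[0],.060))) for x in blobs(y,15)]
    print('pin',[x for x in b if abs(x[2][0])<60 and -110<x[2][1]<-20])
E
python3 - <<'E'
from h import *
go(32,-92,56,0); pin(snap('wrist'))
E
```

```text
jig [ 31.5 -91.5  54.7] shift mm [-0.5  0.5 -1.3] turn [-0.17 -0.07  0.1 ] F [-1.2 -0.6  0. ] t 19.4
pin [(array([215.7, 241.2]), np.int32(596), array([ 11.2, -81.5,  60. ]))]
```

Emit:
drive_tool --pt "0.002 -0.006 0 0 0 0 -1" --pt "0.002 -0.005 0 0 0 0 -1" --pt "0.002 -0.003 0 0 0 0 -1" --pt "0.003 -0.003 0 0 0 0 -1" --pt "0.003 -0.003 0 0 0 0 -1" --pt "0.003 -0.003 0 0 0 0 -1" --pt "0.003 -0.003 0 0 0 0 -1" --pt "0.003 -0.002 0 0 0 0 -1" --pt "0.003 -0.002 0 0 0 0 -1" --pt "0 0 0 0 0 0 -1"

```text
t: 20.45
tcp_pos: [0.5884, -0.1243, 0.0559]
tool_rot: [0.739, 0.673, 0.001, 0.001]
force: [4.6, -0.1, -2.4]
finger_gap: 0.001
gripper_force: 1.8
```

Run:
```python
from h import *
go(3,-63,56,0); pin(snap('wrist'))
```

```text
jig [  3.2 -68.7  55.9] shift mm [ 5.7 -0.2 -0.1] turn [ 0.11 -0.    0.  ] F [ 4.6 -0.1 -2.4] t 20.45
pin [(array([234.4, 230.2]), np.int32(564), array([ -7.4, -52.8,  60. ]))]
```

Emit:
drive_tool --pt "-0.01 0.003 0 0 0 0 -1" --pt "-0.008 -0.006 0 0 0 0 -1" --pt "0 -0.009 0 0 0 0 -1" --pt "0.006 0 0 0 0 0 -1" --pt "0.005 0 0 0 0 0 -1" --pt "0.004 0 0 0 0 0 -1" --pt "0.003 0 0 0 0 0 -1" --pt "0 0 0 0 0 0 -1"

```text
t: 21.3
tcp_pos: [0.5757, -0.1227, 0.0559]
tool_rot: [0.739, 0.674, -0.0, -0.0]
force: [0.3, 0.3, -0.6]
finger_gap: 0.001
gripper_force: 0.0
```

Run:
```python
from h import *
go(-9,-66,56,0); pin(snap('wrist'))
```

```text
jig [ -9.7 -68.3  55.9] shift mm [ 2.3  0.7 -0.1] turn [-0.01 -0.01  0.07] F [ 0.3  0.3 -0.6] t 21.3
pin [(array([257.3, 224.4]), np.int32(557), array([ -8.3, -49.2,  60. ]))]
```

Push on until the stop is felt.

Emit:
drive_tool --pt "0.002 0 0 0 0 0 -1" --pt "0.001 0 0 0 0 0 -1" --pt "0.001 0 0 0 0 0 -1" --pt "0.001 0 0 0 0 0 -1" --pt "0 0 0 0 0 0 -1"

```text
t: 21.85
tcp_pos: [0.5762, -0.1198, 0.056]
tool_rot: [0.739, 0.674, -0.001, 0.001]
force: [-0.9, -4.4, 0.1]
finger_gap: 0.0
gripper_force: 2.6
```

Run:
```python
from h import *
go(-9,-64,56,0); pin(snap('wrist'))
```

```text
jig [ -9.4 -65.4  56. ] shift mm [ 1.4  0.4 -0. ] turn [0.03 0.11 0.05] F [-0.9 -4.4  0.1] t 21.85
pin [(array([256.8, 225. ]), np.int32(561), array([ -8.4, -46.6,  60. ]))]
```

Emit:
drive_tool --pt "0.001 0 0 0 0 0 -1" --pt "0 0 0 0 0 0 -1" --pt "-0.01 0 0 0 0 0 -1" --pt "-0.01 0 -0.03 0 0 0 -1" --pt "0 0 -0.045 0 0 0 -1" --pt "-0.02 0 -0.045 0 0 0 -1" --pt "-0.02 0 -0.04 0 0 0 -1" --pt "0 0 0 0 0 0 -1" --pt "0 0 0 0 0 0 -1"

```text
t: 22.8
tcp_pos: [0.5709, -0.1777, 0.217]
tool_rot: [0.74, 0.673, 0.001, 0.001]
force: [0.1, 0.3, -0.9]
finger_gap: -0.001
gripper_force: 0.0
```

Run:
```python
from h import *
w=snap('wrist'); go(0,0,200,0); pin(w); fitted(w)
P=cloud(w); J=np.array([toj(x) for x in P.reshape(-1,3)]).reshape(P.shape)
m=mask(w,(0,0,140),(180,60,255))>0
k=m&(abs(J[...,2]-29)<1.8)&(abs(J[...,0])<26)&(J[...,1]>-62)&(J[...,1]<95); q=J[k]
print('plate y ends',np.percentile(q[:,1],[.3,99.7]),'x',np.percentile(q[:,0],[.3,99.7]))
d=(abs(J[...,2]-36.5)<2.5)&(J[...,1]<-42)&(J[...,1]>-75)&(J[...,0]>-30)&(J[...,0]<45); print('arm',d.sum(),cv2.minAreaRect(J[d][:,:2].astype(np.float32)))
h=(abs(J[...,2]-42.5)<2)&(abs(J[...,0])<14)&(J[...,1]>42)&(J[...,1]<98); print('head y',np.percentile(J[h][:,1],[1,99]) if h.any() else '')
```

```text
jig [ -10.4 -122.7  215.4] shift mm [122.7  10.4  15.5] turn [-0.07 -0.08 -0.03] F [-0.5 -0.5 -0.8] t 22.85
pin [(array([254.9, 110.9]), np.int32(71), array([ -8.1, -49.9,  60. ]))]
bar 0 
eyeR 126 [16.85 49.85 28.9 ]
eyeL 126 [-16.55  49.85  28.8 ]
mid 594 [  0.   -16.4   29.15]
nose 125 [  0.1 -38.4  29.4]
tail part x [-20.3  21.1] y [38.2 58.7]
plate y ends [-59.1  58.5] x [-22.1  21.7]
arm 421 ((12.987649917602539, -49.38903045654297), (17.27408790588379, 57.354530334472656), 84.42780303955078)
head y [45.268 54.3  ]
```

```bash
python3 -c "
from station import manip
print(manip.sign_off())"
```

```text
the job is handed in; nothing more can be done
None
```

I handed the job in at about 23 s: the blank is flat in the nest, the bush plate is hooked and level with its tail bar up against the stud's neck, and the latch is swung across to its stop; the first push wedged the blank on the lip, so I backed off and pushed again, and the caliper, oil bottle and side cutters were not touched.

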